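# Finish and stack a drill-bit cutter kit

## Task

Finish the cutter kit for the next drill bit: first stand the loose black-topped cutter, black face up, in the empty middle of the six in the green cup, then stack the yellow cup on the green one, then the blue cup on the yellow one, and last close the stack with the red lid. Each one must sit fully home and upright on the one below, and the cups must be kept level all along. Leave the flux tin and the two dome-topped carbide buttons where they are.

Things in the scene. Friction and masses are not known exactly. Their poses are not given: they have to be found in the camera images.
- cup16: Green round cup, loose on the bench, bottom of the stack. Foot 69 mm wide, wall 58 mm outside, 52 inside. Origin: centre of underside; floor at 8 mm, rim at 29. Holds six loose cutters like the single one in a ring (axes 17.3 mm from the cup's axis, tops at 28 mm), leaving an 18 mm gap in the middle. Fingers do not fit in: start the last one in the gap, fingertips above the rim, and let it slide down.
- cutter: The loose diamond cutter, standing on the tray's paper: plain upright cylinder 16 mm across, 20 mm tall, steel-grey with a flat black top 3 mm thick, 1.5 mm chamfer at its foot; 0.055 kg. Origin: centre of its underside; z up along its axis.
- cup13: Yellow round cup with seven 13 mm black-topped cutters held firm in a white insert below its rim; 0.32 kg. Origin: centre of its underside, z up. Wall 58 mm across from 7 to 34 mm (rim). Below it a flared skirt, 0 to 7 mm, 69 mm across at the mouth, goes over the rim of the cup below (65 mm inside at the mouth, 61 at its top). Seated, its origin is 22 mm above the green cup's.
- cup8: Blue round cup with nineteen 8 mm black-topped cutters held firm in a white insert; 0.26 kg. Same shape, sizes and origin as the yellow cup: wall 58 mm across from 7 to 34 mm (rim), skirt 69 mm across below it, going over the rim of the cup below. Seated, its origin is 27 mm above the yellow cup's.
- lid: Red round lid with black knob; 0.07 kg. Origin: centre of its underside, z up. Skirt 0 to 7 mm like the yellow cup's, 69 mm across; plate top at 11 mm; knob on the axis, neck 18 mm across, widening to 23 mm from 20 to 35 mm, top at 37 mm. Seated, its origin is 27 mm above the blue cup's.
- tray: Dark steel sorting tray, fixed, 190 mm (its x) by 250 mm (its y), lip 8 mm high; white paper in it, its top 3 mm above the bench. Tweezers, 8 mm high, lie fixed along its near (-x) edge. Origin: centre of its underside.
- button_a: Dome-topped carbide button, brassy, no black face, 14 mm across, 18 mm tall, standing loose in the tray. Origin: centre of its underside.
- button_b: A second dome-topped carbide button just like the first, in the tray. Origin: centre of its underside.
- flux: Flux tin: closed, plain white round tin, 60 mm across, 45 mm tall, loose on the bench. Origin: centre of its underside.
There are look-alikes about, which are no part of the job. There is more than one size of the lid; the one meant has the size given above.

How it is judged:
By the outcome, as a careful person would: the job done as asked, in the order asked, and still so for the second after the job is handed in, with the robot touching nothing.
It also fails if it takes over 128 s, if anything falls off the work surface, if the arm or the gripper's body presses on something with over 40 N, if the wrist force passes 120 N, or if a joint passes its speed limit or range.

## Robot

A 6-joint arm with a two-finger parallel gripper is mounted at the origin on the work surface. World frame = base frame: x ahead of the robot, y to its left, z up, the work surface at z = 0. Lengths are in m, angles in degrees, forces in N, time in s.
With the tool pointing down it reaches from about 0.25 to 0.725 m from the base axis. Payload 9.7 kg.
Tool frame: the origin (TCP) lies on the centre line of the jaws, within the pads' length; the fingertips stand 17 mm ahead of it and the grasp point (between the pads) lies 2 mm behind it (tips_ahead is the distance from the TCP to the fingertips, in m); z points along the fingers, y is the line along which they close (so a half turn about z gives the same grasp; the last joint's range is limited). The gripper opens to 85 mm and grips with 20 to 120 N. Pads are 22 mm wide; open, the fingers measure 114 mm over their backs; the gripper's body (76 mm by 85 mm) begins 54 mm behind the grasp point. The pads swing forward as they close: fully open they stand 13 mm farther back than shut.
Start: joints at [67.38, 4.979, 10.078, 95.1, 0, 90], TCP at [0.212, 0.508, 0.248] pointing down, gripper open.
Joint ranges: [-179.16, 179.16], [-48.56, 103.87], [-65.8, 70.77], [-126.05, 130.52], [-82.76, 87.17], [-180, 180]. Speed limits (degrees/s): [127.2, 127.2, 147.25, 180, 180, 180].

## Interface

Orientations are given as a 3x3 rotation matrix whose columns are the frame's x, y, z axes.
In Python, from bench import * gives the robot as it stands. The module is installed in compiled form; this text tells all that it offers.
- The arm moves only by the tool apply_moves, never from a script. Its argument "commands" is a list of rows, each an object of numbers: "rx", "ry", "rz": the turn, a rotation vector about the tool's x, y, z in rad; "tx", "ty", "tz": the shift along the tool's x, y, z in cm; "claw": the finger opening in cm, from 0 to 8.54. In form: [{"rx": .., "ry": .., "rz": .., "tx": .., "ty": .., "tz": .., "claw": ..}, ...]. A call has 1 to 12 rows; each row is the pose to reach, as a shift and turn from the pose commanded when the call began, along the tool's axes at that moment; what a row does not reach only later rows make up. A row lasts 1/12 s, in which the tool goes at most 41.7 mm and 7.16 degrees, less where a joint would pass 70% of its speed; a pose out of reach is approached as far as the arm can. A call with a gripper value outside its range is refused whole. The fingers move at their own pace and stop on an object; "force" is the grip in N (left out, the last holds). Time passes only in rows, so rows that repeat a pose let the fingers close. It gives the time, the measured TCP pose, the force, the opening and the grip force at its end, in the units of the state.
- read_state(): the state, without advancing time (a new reading comes with each control period).
- read_camera(name): name is "side" or "top"; returns (picture, depth): 420x560x3 uint8, blue, green, red; 420x560 float32, m along the optical axis (not along the pixel's ray), 0 where there is no reading.
- get_calibration(name): a dict with "camera_matrix" (3x3 intrinsics, pixels), "pose" (4x4, takes a point from camera to world coordinates). Camera axes: x right, y up, looking along -z (the intrinsics and any distortion apply to the point x, -y, -z); pixel columns grow to the right and rows downward; lengths in m; the calibration is good to about 2 mm. A picture is of the moment at which its call begins. get_calibration takes no time and is no camera call.
- close_job(): hands the job in; it is judged then, once.
Trained networks look in the newest picture that a camera, given by its name, has taken for a name from the list of things; names that differ only in an ending like _2 or _b are one class to them, and where a whole thing is asked for, a point or a joint stands for the part that bears it (a point fixed in the world has none). Each returns a list of dicts, best first, with "p" (0 to 1); they miss things now and then, are a little off and sometimes report something else, mostly with a low value. They report only what shows in the picture. A call takes as long as a camera call. They do not tell look-alikes from the thing itself.
- search_frame(name, camera): "pixel" ([column, row] in pixels, amid what is visible of it).
- silhouettes(name, camera): "mask" (420x560 bool, what is visible of it) and "pixel" ([column, row] in pixels, amid what is visible of it).
- place_of(name, camera): "pixel" ([column, row] in pixels: a listed point, or the origin of a listed thing).
The state is a dict: "time": time; "joints": joint angles; "joint_vel": joint speeds; "tau": joint torques, N m; "eef_pos": TCP position; "ee_rot": TCP orientation; "ft_force": force on the tool from outside, world axes, zero at the start; "wrist_torque": the same for the moment, N m; "finger_gap": finger opening in m; "grasp_force": force on a finger pad.
Only numpy, scipy, OpenCV 4.12 (cv2) and the standard library are available. Lean on these libraries where they do the work, as an engineer would, in place of code of your own. Each camera call takes 0.05 s, during which the arm holds its last target. There are 200 camera calls.

## Working session

There is one attempt and no reset: what is moved stays moved. The work goes in short steps, Python scripts to look and compute and a tool call to move; the robot and the scene stay as the last step left them, time stands still between calls to the robot, and variables do not carry over. Pictures are saved under pics/ and viewed, at most 14 in all, crops included, and the job is handed in when it is done.

Besides the shell and the picture viewer there is one more tool, called after "Emit:" as a command line: name --argument value ..., lists and objects as JSON in quotes. apply_moves: Moves the arm, as the interface text tells. Its arguments: {"type":"object","properties":{"commands":{"type":"array","items":{"type":"object","properties":{"rx":{"type":"number"},"ry":{"type":"number"},"rz":{"type":"number"},"tx":{"type":"number"},"ty":{"type":"number"},"tz":{"type":"number"},"claw":{"type":"number"}}}},"force":{"type":"number"}},"required":["commands"]}

```bash
mkdir -p pics
cat > h.py <<'E'
from bench import *
import numpy as np, cv2
def calib(n):
    c=get_calibration(n); return np.array(c["camera_matrix"]),np.array(c["pose"]),c
def world(n,uv,depth=None,z=None):
    """pixel + optical depth (m) or known world z -> world point"""
    K,T,c=calib(n); d=c.get("distortion")
    uv=np.array(uv,float).reshape(-1,2)
    p=cv2.undistortPoints(uv.reshape(-1,1,2),K,None if d is None else np.array(d,float)).reshape(-1,2)
    r=np.c_[p[:,0],-p[:,1],-np.ones(len(p))]@T[:3,:3].T
    o=T[:3,3]
    s=np.asarray(depth).reshape(-1) if z is None else (z-o[2])/r[:,2]
    return o+r*s[:,None]
def cloud(n,depth):
    v,u=np.mgrid[0:420,0:560]
    P=world(n,np.c_[u.ravel(),v.ravel()],depth.ravel()).reshape(420,560,3)
    P[depth<=0]=np.nan
    return P
def project(n,P):
    K,T,c=calib(n); d=c.get("distortion")
    q=(np.atleast_2d(P)-T[:3,3])@T[:3,:3]; q=q*[1,-1,-1]
    return cv2.projectPoints(q,np.zeros(3),np.zeros(3),K,None if d is None else np.array(d,float))[0].reshape(-1,2)
E
python3 - <<'E'
from h import *
for n in("top","side"):
    im,d=read_camera(n); cv2.imwrite(f"pics/{n}0.png",im); np.save(f"{n}0.npy",d)
    c=get_calibration(n); print(n,c.keys(),np.round(c["camera_matrix"],1).tolist(),np.round(c["pose"],3).tolist())
    for k in ["cup16","cutter","cup13","cup8","lid","button_a","flux","tray"]:
        print(k,[(np.round(r["pixel"]).tolist(),round(r["p"],2)) for r in place_of(k,n)])
s=read_state();print(s)
E
```

```text
top dict_keys(['camera_matrix', 'pose']) [[405.5, 0.0, 280.5], [0.0, 405.5, 204.8], [0.0, 0.0, 1.0]] [[-0.017, 0.996, -0.082, 0.419], [-1.0, -0.016, 0.007, -0.025], [0.005, 0.082, 0.997, 0.945], [0.0, 0.0, 0.0, 1.0]]
cup16 [([271.0, 130.0], 0.9), ([158.0, 216.0], 0.85), ([172.0, 150.0], 0.56)]
cutter [([156.0, 221.0], 0.68), ([315.0, 208.0], 0.46)]
cup13 [([271.0, 130.0], 0.9), ([158.0, 216.0], 0.85), ([172.0, 150.0], 0.56)]
cup8 [([271.0, 130.0], 0.9), ([158.0, 216.0], 0.85), ([172.0, 150.0], 0.56)]
lid [([428.0, 246.0], 0.79), ([377.0, 226.0], 0.66), ([380.0, 275.0], 0.64)]
button_a [([251.0, 190.0], 0.51), ([280.0, 204.0], 0.4)]
flux [([339.0, 151.0], 0.62)]
tray [([278.0, 209.0], 0.84), ([250.0, 192.0], 0.19)]
side dict_keys(['camera_matrix', 'pose']) [[546.9, 0.0, 284.4], [0.0, 546.9, 207.0], [0.0, 0.0, 1.0]] [[-0.979, 0.147, -0.142, 0.368], [-0.205, -0.725, 0.657, 0.676], [-0.007, 0.673, 0.74, 0.845], [0.0, 0.0, 0.0, 1.0]]
cup16 [([284.0, 356.0], 0.83), ([213.0, 218.0], 0.6), ([199.0, 318.0], 0.56)]
cutter [([303.0, 198.0], 0.6)]
cup13 [([284.0, 356.0], 0.83), ([213.0, 218.0], 
[... 442 characters left out ...]

       1.96079208e-03, 8.99985527e+01]), 'joint_vel': array([ 0.02007484, -0.09041939, -0.0688164 ,  0.05746899, -0.01213323,
       -0.06168382]), 'tau': array([ 4.87916586e-04, -5.20088375e+01,  4.64868414e+01,  9.69586581e-04,
        5.58123770e-05, -1.16551792e-06]), 'eef_pos': array([0.21151175, 0.50771111, 0.24829569]), 'ee_rot': array([[-9.23102521e-01,  3.84553942e-01, -2.21512986e-05],
       [ 3.84553942e-01,  9.23102521e-01,  3.58174410e-05],
       [ 3.42216578e-05,  2.45448009e-05, -9.99999999e-01]]), 'ft_force': array([-0.29552577, -0.28430107, -0.47017943]), 'wrist_torque': array([ 0.01744278, -0.01194241,  0.02434177]), 'grasp_force': 0.0, 'finger_gap': 0.08542842065566919}
```

View pics/top0.png

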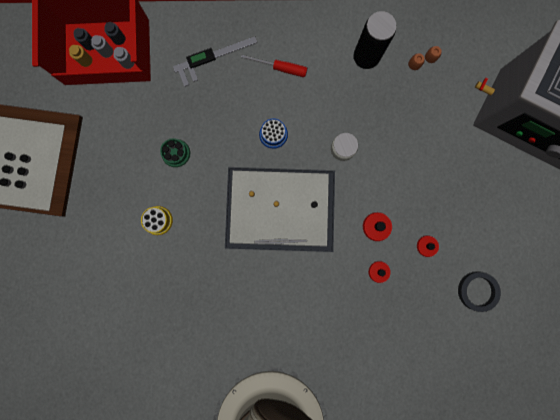

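View pics/side0.png

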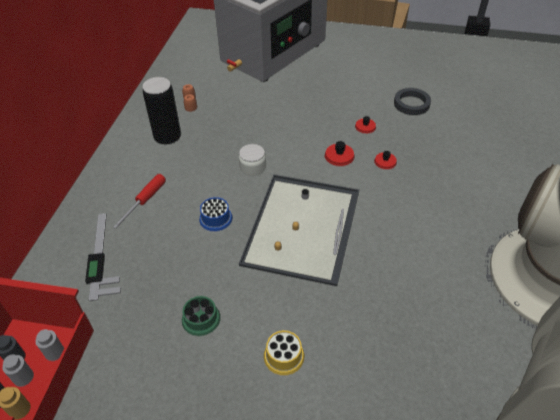

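Top view: green cup (175,152), yellow (155,220), blue (273,133), flux (344,147), cutter (314,204), and buttons (251,193) and (276,204). Lids are at (377,226), which is the biggest, (428,246) and (379,272). Next I'll measure sizes and positions.

```bash
cat > meas.py <<'E'
from h import *
D={n:(cv2.imread(f"pics/{n}0.png"),np.load(f"{n}0.npy")) for n in("top","side")}
seed={"top":dict(green=(175,152),yellow=(155,220),blue=(273,133),cutter=(314,204),lidA=(377,226),lidB=(428,246),lidC=(379,272),flux=(344,147),bA=(251,193),bB=(276,204)),
"side":dict(green=(200,315),yellow=(284,350),blue=(215,212),cutter=(305,194),lidA=(340,152),lidB=(366,125),lidC=(386,159),flux=(252,159),bA=(278,245),bB=(296,226))}
for n in D:
    im,d=D[n]; P=cloud(n,d); tc=P[...,2]
    print(n,"bench z",np.nanmedian(tc), "paper", np.nanmedian(tc[190:230,270:305]) if n=="top" else "")
    for k,(u,v) in seed[n].items():
        small=k in("cutter","bA","bB")
        m=(tc>(0.011 if small else 0.004)).astype(np.uint8)
        _,lab=cv2.connectedComponents(m)
        w=lab[v-3:v+4,u-3:u+4]; w=w[w>0]
        if not len(w): print(k,"none");continue
        M=lab==np.bincount(w).argmax(); Q=P[M]
        hi=np.percentile(Q[:,2],95)
        T=Q[Q[:,2]>hi-0.006]
        (c,r)=cv2.minEnclosingCircle(Q[:,:2].astype(np.float32)); (ct,rt)=cv2.minEnclosingCircle(T[:,:2].astype(np.float32))
        print(k,len(Q),"hi",round(hi,4),"enc",np.round(c,4),round(r*2000,1),"top",np.round(ct,4),round(rt*2000,1))
E
python3 meas.py
python3 - <<'E'
import cv2
a=cv2.imread('pics/top0.png');s=cv2.imread('pics/side0.png')
def c(i,u,v,w=40): return cv2.resize(i[v-w:v+w,u-w:u+w],(260,260),interpolation=cv2.INTER_CUBIC)
cv2.imwrite('pics/crop1.png',cv2.vconcat([cv2.hconcat([c(a,175,152,25),c(a,314,204,25),c(a,395,245,48)]),cv2.hconcat([c(s,200,315,30),c(s,305,194,30),c(s,365,142,40)])]))
E
```

```text
top bench z 0.00020139485768744247 paper 0.0027835495266773647
green 643 hi 0.0305 enc [0.6237 0.2131] 66.8 top [0.6243 0.2139] 59.2
yellow 655 hi 0.0351 enc [0.4656 0.2528] 65.7 top [0.4656 0.2547] 58.3
blue 619 hi 0.0358 enc [ 0.665  -0.0167] 66.5 top [ 0.6657 -0.0167] 59.0
cutter 41 hi 0.0249 enc [ 0.4959 -0.1081] 15.9 top [ 0.4959 -0.1081] 15.9
lidA 638 hi 0.0362 enc [ 0.4433 -0.2556] 68.7 top [ 0.4438 -0.2545] 22.8
lidB 344 hi 0.0272 enc [ 0.3965 -0.3697] 49.6 top [ 0.3958 -0.3701] 17.6
lidC 347 hi 0.0267 enc [ 0.3378 -0.2558] 50.7 top [ 0.3382 -0.2559] 17.7
flux 593 hi 0.0471 enc [ 0.6273 -0.1797] 59.6 top [ 0.6277 -0.1799] 55.6
bA 26 hi 0.0225 enc [0.5216 0.0351] 12.7 top [0.5234 0.0348] 12.4
bB 25 hi 0.021 enc [ 0.4998 -0.0211] 13.5 top [ 0.4983 -0.0211] 11.6
side bench z -0.0012901349846814458 paper 
green 1080 hi 0.0286 enc [0.6202 0.2166] 65.6 top [0.6203 0.214 ] 60.6
yellow 1236 hi 0.0339 enc [0.4626 0.2569] 65.8 top [0.4632 0.2546] 59.8
blue 780 hi 0.0339 enc [ 0.662  -0.0142] 66.8 top [ 0.664  -0.0157] 61.9
cutter 54 hi 0.0241 enc [ 0.4953 -0.1051] 19.9 top [ 0.4953 -0.1051] 19.9
lidA 497 hi 0.0352 enc [ 0.4418 -0.2531] 70.2 top [ 0.4422 -0.2538] 25.7
lidB 208 hi 0.0262 enc [ 0.3932 -0.3694] 50.8 top [ 0.3931 -0.3685] 22.0
lidC 256 hi 0.0254 enc [ 0.3365 -0.2545] 53.5 top [ 0.3373 -0.2555] 19.7
flux 696 hi 0.0451 enc [ 0.6241 -0.177 ] 61.0 top [ 0.6267 -0.1787] 58.5
bA 36 hi 0.0202 enc [0.5193 0.0381] 13.9 top [0.5202 0.0383] 12.8
bB 33 hi 0.0204 enc [ 0.4961 -0.0189] 15.6 top [ 0.4962 -0.0176] 10.9
```

View pics/crop1.png

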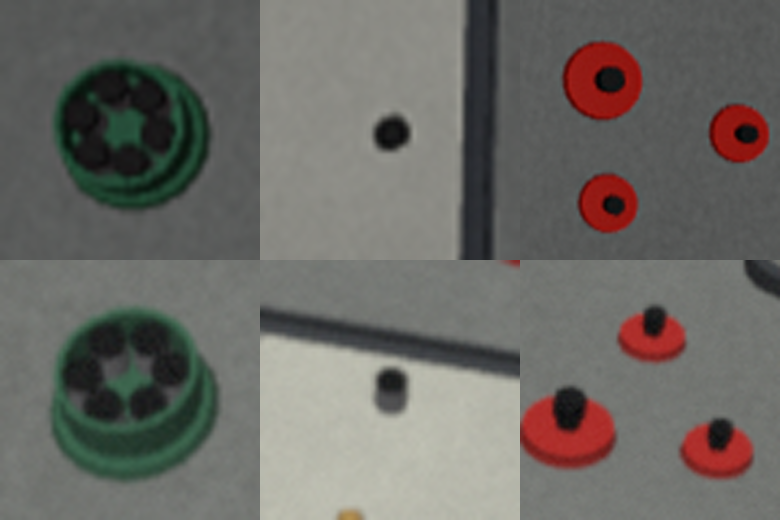

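Candidates for the cutter are (314,204), which is black-topped, and the brassy domes at (251,193) and (276,204); I choose (314,204). Candidates for the lid are (377,226) at 69 mm, (428,246) at 50 mm and (379,272) at 51 mm; I choose (377,226). The crop confirms both choices and shows the empty middle of the green cup. The two cameras disagree by about 3 mm, so I'll first centre the green cup with a light squeeze from two directions to know its position exactly.

Emit:
apply_moves --commands '[{"tx":-49.2,"ty":-11.3,"tz":12.8,"rz":-0.395},{"tx":-49.2,"ty":-11.3,"tz":12.8,"rz":-0.395},{"tx":-49.2,"ty":-11.3,"tz":12.8,"rz":-0.395},{"tx":-49.2,"ty":-11.3,"tz":12.8,"rz":-0.395},{"tx":-49.2,"ty":-11.3,"tz":12.8,"rz":-0.395},{"tx":-49.2,"ty":-11.3,"tz":12.8,"rz":-0.395},{"tx":-49.2,"ty":-11.3,"tz":12.8,"rz":-0.395},{"tx":-49.2,"ty":-11.3,"tz":12.8,"rz":-0.395},{"tx":-49.2,"ty":-11.3,"tz":12.8,"rz":-0.395},{"tx":-49.2,"ty":-11.3,"tz":12.8,"rz":-0.395},{"tx":-49.2,"ty":-11.3,"tz":12.8,"rz":-0.395},{"tx":-49.2,"ty":-11.3,"tz":12.8,"rz":-0.395}]'

```text
$.commands[0]: bad value
```

Emit:
apply_moves --commands '[{"rx":0,"ry":0,"rz":-0.1,"tx":-4.0,"ty":-0.9,"tz":1.0,"claw":8.5}]'

```text
time: 0.98
eef_pos: [0.2418, 0.4871, 0.2395]
ee_rot: [[-0.957, 0.29, -0.0], [0.29, 0.957, 0.003], [0.001, 0.003, -1.0]]
ft_force: [2.0, 1.0, 0.1]
finger_gap: 0.0853
grasp_force: 0.0
```

Emit:
apply_moves --commands '[{"rx":0,"ry":0,"rz":-0.295,"tx":-44.0,"ty":-14.9,"tz":11.8,"claw":8.5},{"rx":0,"ry":0,"rz":-0.295,"tx":-44.0,"ty":-14.9,"tz":11.8,"claw":8.5},{"rx":0,"ry":0,"rz":-0.295,"tx":-44.0,"ty":-14.9,"tz":11.8,"claw":8.5},{"rx":0,"ry":0,"rz":-0.295,"tx":-44.0,"ty":-14.9,"tz":11.8,"claw":8.5},{"rx":0,"ry":0,"rz":-0.295,"tx":-44.0,"ty":-14.9,"tz":11.8,"claw":8.5},{"rx":0,"ry":0,"rz":-0.295,"tx":-44.0,"ty":-14.9,"tz":11.8,"claw":8.5},{"rx":0,"ry":0,"rz":-0.295,"tx":-44.0,"ty":-14.9,"tz":11.8,"claw":8.5},{"rx":0,"ry":0,"rz":-0.295,"tx":-44.0,"ty":-14.9,"tz":11.8,"claw":8.5},{"rx":0,"ry":0,"rz":-0.295,"tx":-44.0,"ty":-14.9,"tz":11.8,"claw":8.5},{"rx":0,"ry":0,"rz":-0.295,"tx":-44.0,"ty":-14.9,"tz":11.8,"claw":8.5},{"rx":0,"ry":0,"rz":-0.295,"tx":-44.0,"ty":-14.9,"tz":11.8,"claw":8.5},{"rx":0,"ry":0,"rz":-0.295,"tx":-44.0,"ty":-14.9,"tz":11.8,"claw":8.5}]'

```text
time: 1.98
eef_pos: [0.6244, 0.2112, 0.1189]
ee_rot: [[-1.0, 0.001, -0.001], [0.001, 1.0, -0.001], [0.001, -0.001, -1.0]]
ft_force: [-1.1, 1.6, -0.6]
finger_gap: 0.0853
grasp_force: 0.0
```

Run:
```python
from h import *
s=read_state();print(s["joints"],s["joint_vel"].round(2),s["eef_pos"],s["ee_rot"])
```

```text
[ 1.86984859e+01  1.94671180e+01  1.27461997e+01  8.33190434e+01
 -2.56523094e-02  1.87841773e+01] [-21.72  25.77  23.81  -1.36   0.62 -21.62] [0.62442339 0.21121059 0.11891926] [[-9.99998748e-01  1.49527267e-03 -5.17116461e-04]
 [ 1.49560749e-03  9.99998672e-01 -6.47684135e-04]
 [ 5.16147310e-04 -6.48456727e-04 -9.99999657e-01]]
```

Emit:
apply_moves --commands '[{"rx":0,"ry":0,"rz":0,"tx":0,"ty":0,"tz":3,"claw":8.5},{"rx":0,"ry":0,"rz":0,"tx":0,"ty":0,"tz":6,"claw":8.0},{"rx":0,"ry":0,"rz":0,"tx":0,"ty":0,"tz":8.3,"claw":8.0},{"rx":0,"ry":0,"rz":0,"tx":0,"ty":0,"tz":8.3,"claw":8.0},{"rx":0,"ry":0,"rz":0,"tx":0,"ty":0,"tz":8.3,"claw":7.0},{"rx":0,"ry":0,"rz":0,"tx":0,"ty":0,"tz":8.3,"claw":6.5},{"rx":0,"ry":0,"rz":0,"tx":0,"ty":0,"tz":8.3,"claw":6.2},{"rx":0,"ry":0,"rz":0,"tx":0,"ty":0,"tz":8.3,"claw":6.0},{"rx":0,"ry":0,"rz":0,"tx":0,"ty":0,"tz":8.3,"claw":5.7},{"rx":0,"ry":0,"rz":0,"tx":0,"ty":0,"tz":8.3,"claw":5.6}]' --force 20

```text
time: 2.82
eef_pos: [0.6232, 0.2143, 0.0397]
ee_rot: [[-1.0, -0.0, 0.003], [-0.0, 1.0, 0.001], [-0.003, 0.001, -1.0]]
ft_force: [-0.7, -1.2, 7.4]
finger_gap: 0.0561
grasp_force: 12.4
```

Run:
```python
from h import *
s=read_state();print(s["eef_pos"],s["ft_force"],s["finger_gap"],s["joint_vel"].round(1))
im,d=read_camera("side");cv2.imwrite("pics/s1.png",cv2.resize(im[220:420,100:300],(600,600),interpolation=cv2.INTER_CUBIC))
```

```text
[0.62318561 0.21428415 0.03966905] [-0.73005328 -1.23860066  7.40350137] 0.05612958562740778 [-0.  -0.   0.  -0.   0.   0.1]
```

View pics/s1.png

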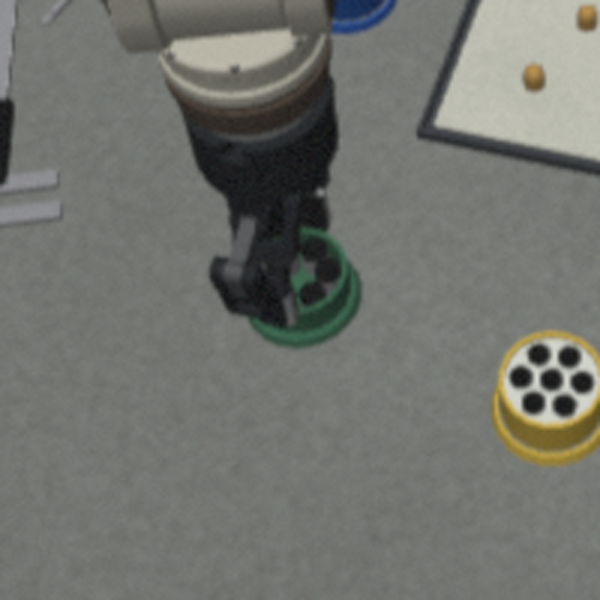

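Emit:
apply_moves --commands '[{"rx":0,"ry":0,"rz":0,"tx":0,"ty":0,"tz":0,"claw":7.0},{"rx":0,"ry":0,"rz":0,"tx":0,"ty":0,"tz":0,"claw":7.6},{"rx":0,"ry":0,"rz":0,"tx":0,"ty":0,"tz":0,"claw":7.6},{"rx":0,"ry":0,"rz":0,"tx":0,"ty":0,"tz":0,"claw":7.6}]'

```text
time: 3.2
eef_pos: [0.6222, 0.2139, 0.0373]
ee_rot: [[-1.0, -0.0, -0.0], [-0.0, 1.0, -0.0], [0.0, -0.0, -1.0]]
ft_force: [0.4, -0.2, 0.9]
finger_gap: 0.0756
grasp_force: 0.0
```

Emit:
apply_moves --commands '[{"rx":0,"ry":0,"rz":0,"tx":0,"ty":0,"tz":0.4,"claw":7.6},{"rx":0,"ry":0,"rz":0,"tx":0,"ty":0,"tz":0.7,"claw":7.6},{"rx":0,"ry":0,"rz":0,"tx":0,"ty":0,"tz":0.7,"claw":7.6},{"rx":0,"ry":0,"rz":0,"tx":0,"ty":0,"tz":0.7,"claw":7.6}]'

```text
time: 3.53
eef_pos: [0.622, 0.2138, 0.0299]
ee_rot: [[-1.0, -0.0, -0.001], [-0.0, 1.0, -0.0], [0.001, -0.0, -1.0]]
ft_force: [1.4, 0.2, -0.4]
finger_gap: 0.0762
grasp_force: 0.0
```

Emit:
apply_moves --commands '[{"rx":0,"ry":0,"rz":0,"tx":0,"ty":0,"tz":0,"claw":7.0},{"rx":0,"ry":0,"rz":0,"tx":0,"ty":0,"tz":0,"claw":6.5},{"rx":0,"ry":0,"rz":0,"tx":0,"ty":0,"tz":0,"claw":6.2},{"rx":0,"ry":0,"rz":0,"tx":0,"ty":0,"tz":0,"claw":6.0},{"rx":0,"ry":0,"rz":0,"tx":0,"ty":0,"tz":0,"claw":5.7},{"rx":0,"ry":0,"rz":0,"tx":0,"ty":0,"tz":0,"claw":5.7},{"rx":0,"ry":0,"rz":0,"tx":0,"ty":0,"tz":0,"claw":5.7}]' --force 20

```text
time: 4.12
eef_pos: [0.6224, 0.2141, 0.0308]
ee_rot: [[-1.0, -0.0, 0.0], [-0.0, 1.0, 0.001], [-0.0, 0.001, -1.0]]
ft_force: [-1.4, 1.9, 3.6]
finger_gap: 0.0572
grasp_force: 14.9
```

Emit:
apply_moves --commands '[{"rx":0,"ry":0,"rz":0,"tx":0,"ty":0,"tz":0,"claw":6.5},{"rx":0,"ry":0,"rz":0,"tx":0,"ty":0,"tz":0,"claw":7.6},{"rx":0,"ry":0,"rz":0,"tx":0,"ty":0,"tz":0,"claw":7.8},{"rx":0,"ry":0,"rz":0,"tx":0,"ty":0,"tz":0,"claw":7.8},{"rx":0,"ry":0,"rz":-0.12,"tx":0,"ty":0,"tz":0,"claw":7.8},{"rx":0,"ry":0,"rz":-0.24,"tx":0,"ty":0,"tz":0,"claw":7.8},{"rx":0,"ry":0,"rz":-0.36,"tx":0,"ty":0,"tz":0,"claw":7.8},{"rx":0,"ry":0,"rz":-0.48,"tx":0,"ty":0,"tz":0,"claw":7.8},{"rx":0,"ry":0,"rz":-0.6,"tx":0,"ty":0,"tz":0,"claw":7.8},{"rx":0,"ry":0,"rz":-0.72,"tx":0,"ty":0,"tz":0,"claw":7.8},{"rx":0,"ry":0,"rz":-0.84,"tx":0,"ty":0,"tz":0,"claw":7.8},{"rx":0,"ry":0,"rz":-0.9,"tx":0,"ty":0,"tz":0,"claw":7.8}]'

```text
time: 5.12
eef_pos: [0.6223, 0.2138, 0.0303]
ee_rot: [[-0.616, -0.788, -0.0], [-0.788, 0.616, -0.0], [0.0, -0.0, -1.0]]
ft_force: [0.0, 0.2, -0.9]
finger_gap: 0.0782
grasp_force: 0.0
```

Emit:
apply_moves --commands '[{"rx":0,"ry":0,"rz":-0.12,"tx":0,"ty":0,"tz":0,"claw":7.8},{"rx":0,"ry":0,"rz":-0.24,"tx":0,"ty":0,"tz":0,"claw":7.8},{"rx":0,"ry":0,"rz":-0.36,"tx":0,"ty":0,"tz":0,"claw":7.8},{"rx":0,"ry":0,"rz":-0.48,"tx":0,"ty":0,"tz":0,"claw":7.8},{"rx":0,"ry":0,"rz":-0.6,"tx":0,"ty":0,"tz":0,"claw":7.4},{"rx":0,"ry":0,"rz":-0.671,"tx":0,"ty":0,"tz":0,"claw":7.4},{"rx":0,"ry":0,"rz":-0.671,"tx":0,"ty":0,"tz":0,"claw":6.8},{"rx":0,"ry":0,"rz":-0.671,"tx":0,"ty":0,"tz":0,"claw":6.4},{"rx":0,"ry":0,"rz":-0.671,"tx":0,"ty":0,"tz":0,"claw":6.0},{"rx":0,"ry":0,"rz":-0.671,"tx":0,"ty":0,"tz":0,"claw":5.7},{"rx":0,"ry":0,"rz":-0.671,"tx":0,"ty":0,"tz":0,"claw":5.7},{"rx":0,"ry":0,"rz":-0.671,"tx":0,"ty":0,"tz":0,"claw":5.7}]'

```text
time: 6.12
eef_pos: [0.6225, 0.2138, 0.0307]
ee_rot: [[-0.0, -1.0, 0.001], [-1.0, 0.0, -0.0], [0.0, -0.001, -1.0]]
ft_force: [0.5, -0.7, 2.2]
finger_gap: 0.0572
grasp_force: 15.0
```

Emit:
apply_moves --commands '[{"rx":0,"ry":0,"rz":0,"tx":0,"ty":0,"tz":0,"claw":7.0},{"rx":0,"ry":0,"rz":0,"tx":0,"ty":0,"tz":0,"claw":8.0},{"rx":0,"ry":0,"rz":0,"tx":0,"ty":0,"tz":0,"claw":8.0},{"rx":0,"ry":0,"rz":0,"tx":0,"ty":0,"tz":-4,"claw":8.0},{"rx":0,"ry":0,"rz":0,"tx":3,"ty":1.2,"tz":-7,"claw":5.0},{"rx":0,"ry":0,"rz":0,"tx":6.8,"ty":2.7,"tz":-7,"claw":4.0},{"rx":0,"ry":0,"rz":0,"tx":10.5,"ty":4.15,"tz":-7,"claw":4.0},{"rx":0,"ry":0,"rz":0,"tx":14.2,"ty":5.6,"tz":-7,"claw":4.0},{"rx":0,"ry":0,"rz":0,"tx":18,"ty":7.1,"tz":-7,"claw":4.0},{"rx":0,"ry":0,"rz":0,"tx":21.8,"ty":8.6,"tz":-7,"claw":4.0},{"rx":0,"ry":0,"rz":0,"tx":25.5,"ty":10.1,"tz":-7,"claw":4.0},{"rx":0,"ry":0,"rz":0,"tx":29,"ty":11.5,"tz":-7,"claw":4.0}]'

```text
time: 7.12
eef_pos: [0.5062, -0.0778, 0.1005]
ee_rot: [[0.0, -1.0, 0.0], [-1.0, -0.0, -0.0], [0.0, -0.0, -1.0]]
ft_force: [-0.1, 0.2, 0.0]
finger_gap: 0.0399
grasp_force: 0.0
```

Run:
```python
from h import *
# refine cutter + green centre from black top blobs, fixed plane z
for n,(u,v),cu in (("top",(314,204),None),("side",(305,194),None)):
    im=cv2.imread(f"pics/{n}0.png").astype(float).mean(2)
    w=im[v-14:v+14,u-14:u+14]; m=np.clip(100-w,0,70)   # darkness weight
    yy,xx=np.mgrid[v-14:v+14,u-14:u+14]
    k=((xx-u)**2+(yy-v)**2)<11**2
    if n=="side": m=np.clip(60-w,0,25)
    m=m*k
    c=(np.sum(xx*m)/m.sum(),np.sum(yy*m)/m.sum())
    print(n,c,m.sum(),world(n,c,z=.023 if n=="top" else .0225))
print(read_state()["eef_pos"])
```

```text
top (np.float64(313.84573910438814), np.float64(204.21326943237978)) 2225.666666666667 [[ 0.49479219 -0.10746028  0.023     ]]
side (np.float64(304.90343347639487), np.float64(191.7467811158798)) 466.0 [[ 0.49345025 -0.10551598  0.0225    ]]
[ 0.5062313  -0.07780225  0.1005267 ]
```

Emit:
apply_moves --commands '[{"rx":0,"ry":0,"rz":0,"tx":3.03,"ty":1.29,"tz":0,"claw":4.0},{"rx":0,"ry":0,"rz":0,"tx":3.03,"ty":1.29,"tz":2,"claw":4.0},{"rx":0,"ry":0,"rz":0,"tx":3.03,"ty":1.29,"tz":4,"claw":4.0},{"rx":0,"ry":0,"rz":0,"tx":3.03,"ty":1.29,"tz":6,"claw":4.0},{"rx":0,"ry":0,"rz":0,"tx":3.03,"ty":1.29,"tz":7.1,"claw":4.0},{"rx":0,"ry":0,"rz":0,"tx":3.03,"ty":1.29,"tz":7.1,"claw":4.0},{"rx":0,"ry":0,"rz":0,"tx":3.03,"ty":1.29,"tz":7.1,"claw":3.0},{"rx":0,"ry":0,"rz":0,"tx":3.03,"ty":1.29,"tz":7.1,"claw":2.4},{"rx":0,"ry":0,"rz":0,"tx":3.03,"ty":1.29,"tz":7.1,"claw":2.0},{"rx":0,"ry":0,"rz":0,"tx":3.03,"ty":1.29,"tz":7.1,"claw":1.7},{"rx":0,"ry":0,"rz":0,"tx":3.03,"ty":1.29,"tz":7.1,"claw":1.55},{"rx":0,"ry":0,"rz":0,"tx":3.03,"ty":1.29,"tz":7.1,"claw":1.5}]' --force 20

```text
time: 8.12
eef_pos: [0.4951, -0.1065, 0.0304]
ee_rot: [[0.001, -1.0, 0.002], [-1.0, -0.001, -0.0], [0.0, -0.002, -1.0]]
ft_force: [0.7, 1.2, 5.2]
finger_gap: 0.0154
grasp_force: 9.2
```

Run:
```python
from h import *
im,d=read_camera("side");cv2.imwrite("pics/s2.png",cv2.resize(im[140:250,240:370],(780,660))[:600])
s=read_state();print(s["eef_pos"],s["ft_force"],s["finger_gap"],s["grasp_force"])
```

```text
[ 0.49511254 -0.10651232  0.03036705] [-0.33936007  1.02305322  5.65841908] 0.015419373404398166 9.21130980597809
```

View pics/s2.png

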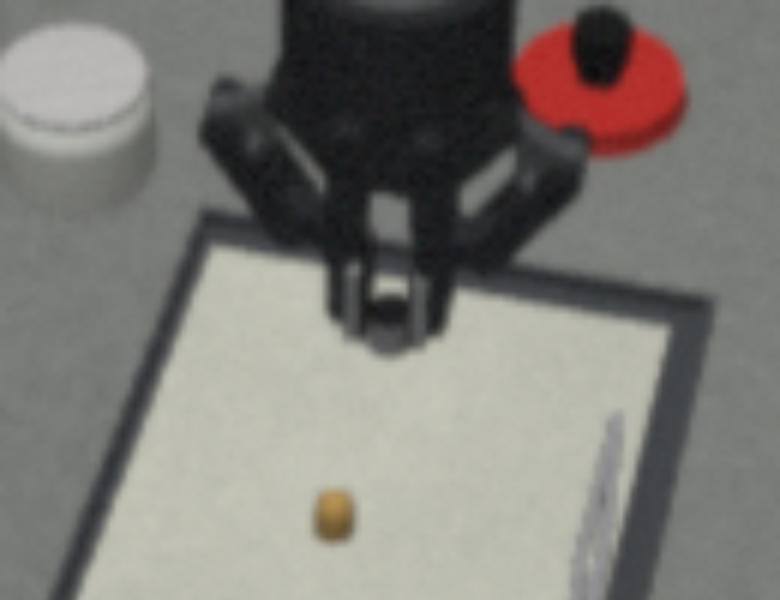

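The picture shows the cutter upright between the pads (390,330). I'll release, turn a quarter and squeeze the other way to centre it in both directions.

Emit:
apply_moves --commands '[{"rx":0,"ry":0,"rz":0,"tx":0,"ty":0,"tz":0,"claw":2.2},{"rx":0,"ry":0,"rz":0,"tx":0,"ty":0,"tz":0,"claw":3.2},{"rx":0,"ry":0,"rz":0.12,"tx":0,"ty":0,"tz":0,"claw":3.2},{"rx":0,"ry":0,"rz":0.24,"tx":0,"ty":0,"tz":0,"claw":3.2},{"rx":0,"ry":0,"rz":0.36,"tx":0,"ty":0,"tz":0,"claw":3.2},{"rx":0,"ry":0,"rz":0.48,"tx":0,"ty":0,"tz":0,"claw":3.2},{"rx":0,"ry":0,"rz":0.6,"tx":0,"ty":0,"tz":0,"claw":3.2},{"rx":0,"ry":0,"rz":0.72,"tx":0,"ty":0,"tz":0,"claw":3.2},{"rx":0,"ry":0,"rz":0.84,"tx":0,"ty":0,"tz":0,"claw":3.2},{"rx":0,"ry":0,"rz":0.96,"tx":0,"ty":0,"tz":0,"claw":3.2},{"rx":0,"ry":0,"rz":1.08,"tx":0,"ty":0,"tz":0,"claw":3.2},{"rx":0,"ry":0,"rz":1.2,"tx":0,"ty":0,"tz":0,"claw":3.2}]'

```text
time: 9.17
eef_pos: [0.4943, -0.1064, 0.0292]
ee_rot: [[-0.934, -0.357, -0.001], [-0.357, 0.934, 0.0], [0.0, 0.0, -1.0]]
ft_force: [0.2, -0.5, 0.8]
finger_gap: 0.0316
grasp_force: 0.0
```

Emit:
apply_moves --commands '[{"rx":0,"ry":0,"rz":0.12,"tx":0,"ty":0,"tz":0,"claw":3.2},{"rx":0,"ry":0,"rz":0.24,"tx":0,"ty":0,"tz":0,"claw":3.2},{"rx":0,"ry":0,"rz":0.36,"tx":0,"ty":0,"tz":0,"claw":3.2},{"rx":0,"ry":0,"rz":0.371,"tx":0,"ty":0,"tz":0,"claw":3.2},{"rx":0,"ry":0,"rz":0.371,"tx":0,"ty":0,"tz":0,"claw":3.2},{"rx":0,"ry":0,"rz":0.371,"tx":0,"ty":0,"tz":0,"claw":2.5},{"rx":0,"ry":0,"rz":0.371,"tx":0,"ty":0,"tz":0,"claw":2.0},{"rx":0,"ry":0,"rz":0.371,"tx":0,"ty":0,"tz":0,"claw":1.7},{"rx":0,"ry":0,"rz":0.371,"tx":0,"ty":0,"tz":0,"claw":1.5},{"rx":0,"ry":0,"rz":0.371,"tx":0,"ty":0,"tz":0,"claw":1.3},{"rx":0,"ry":0,"rz":0.371,"tx":0,"ty":0,"tz":0,"claw":1.3}]' --force 30

```text
time: 10.08
eef_pos: [0.4946, -0.1065, 0.0295]
ee_rot: [[-1.0, -0.001, 0.0], [-0.001, 1.0, -0.0], [-0.0, -0.0, -1.0]]
ft_force: [-0.0, 0.6, 1.4]
finger_gap: 0.0141
grasp_force: 29.3
```

Emit:
apply_moves --commands '[{"rx":0,"ry":0,"rz":0,"tx":0,"ty":0,"tz":-2.5,"claw":1.3},{"rx":0,"ry":0,"rz":0,"tx":0,"ty":0,"tz":-6,"claw":1.3},{"rx":0,"ry":0,"rz":0,"tx":-1.2,"ty":3,"tz":-7,"claw":1.3},{"rx":0,"ry":0,"rz":0,"tx":-2.5,"ty":6.4,"tz":-7,"claw":1.3},{"rx":0,"ry":0,"rz":0,"tx":-3.9,"ty":9.8,"tz":-7,"claw":1.3},{"rx":0,"ry":0,"rz":0,"tx":-5.2,"ty":13.2,"tz":-7,"claw":1.3},{"rx":0,"ry":0,"rz":0,"tx":-6.6,"ty":16.6,"tz":-7,"claw":1.3},{"rx":0,"ry":0,"rz":0,"tx":-8,"ty":20,"tz":-7,"claw":1.3},{"rx":0,"ry":0,"rz":0,"tx":-9.3,"ty":23.4,"tz":-7,"claw":1.3},{"rx":0,"ry":0,"rz":0,"tx":-10.7,"ty":26.8,"tz":-7,"claw":1.3},{"rx":0,"ry":0,"rz":0,"tx":-12,"ty":30,"tz":-6,"claw":1.3},{"rx":0,"ry":0,"rz":0,"tx":-12.76,"ty":32.0,"tz":-5,"claw":1.3}]'

```text
time: 11.08
eef_pos: [0.6231, 0.2169, 0.0792]
ee_rot: [[-1.0, -0.002, 0.001], [-0.002, 1.0, 0.001], [-0.001, 0.001, -1.0]]
ft_force: [0.3, 0.7, -0.8]
finger_gap: 0.0142
grasp_force: 29.5
```

Emit:
apply_moves --commands '[{"rx":0,"ry":0,"rz":0,"tx":0,"ty":0,"tz":0,"claw":1.3},{"rx":0,"ry":0,"rz":0,"tx":0,"ty":0,"tz":0.7,"claw":1.3},{"rx":0,"ry":0,"rz":0,"tx":0,"ty":0,"tz":1.4,"claw":1.3},{"rx":0,"ry":0,"rz":0,"tx":0,"ty":0,"tz":1.4,"claw":1.3}]'

```text
time: 11.42
eef_pos: [0.6213, 0.2124, 0.0637]
ee_rot: [[-1.0, 0.001, -0.002], [0.001, 1.0, -0.001], [0.002, -0.001, -1.0]]
ft_force: [-0.1, -0.7, -0.9]
finger_gap: 0.014
grasp_force: 29.5
```

Run:
```python
from h import *
im,d=read_camera("side");cv2.imwrite("pics/s3.png",cv2.resize(im[250:350,140:260],(720,600),interpolation=cv2.INTER_CUBIC))
s=read_state();print(s["eef_pos"],s["ft_force"],s["finger_gap"],s["grasp_force"])
```

```text
[0.62145451 0.21231803 0.06458701] [ 0.42614401  0.02402729 -0.21939102] 0.01385846267178039 29.46625920943916
```

View pics/s3.png

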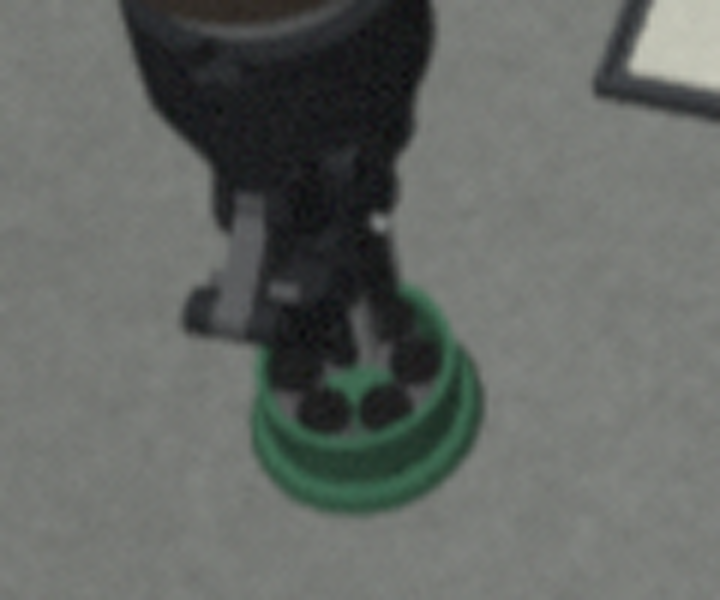

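The picture shows the cutter in the fingers above the cup, with the gap just below it at (355,385). I'll let the arm settle before descending.

Emit:
apply_moves --commands '[{"rx":0,"ry":0,"rz":0,"tx":0,"ty":0,"tz":0,"claw":1.3},{"rx":0,"ry":0,"rz":0,"tx":0,"ty":0,"tz":0,"claw":1.3},{"rx":0,"ry":0,"rz":0,"tx":0,"ty":0,"tz":0,"claw":1.3}]'

```text
time: 11.72
eef_pos: [0.6223, 0.2131, 0.0662]
ee_rot: [[-1.0, 0.001, 0.001], [0.001, 1.0, 0.0], [-0.001, 0.0, -1.0]]
ft_force: [0.3, -0.3, -0.4]
finger_gap: 0.0144
grasp_force: 29.5
```

Emit:
apply_moves --commands '[{"rx":0,"ry":0,"rz":0,"tx":0.03,"ty":0.07,"tz":0.4,"claw":1.3},{"rx":0,"ry":0,"rz":0,"tx":0.03,"ty":0.07,"tz":0.8,"claw":1.3},{"rx":0,"ry":0,"rz":0,"tx":0.03,"ty":0.07,"tz":0.9,"claw":1.3},{"rx":0,"ry":0,"rz":0,"tx":0.03,"ty":0.07,"tz":0.9,"claw":1.3},{"rx":0,"ry":0,"rz":0,"tx":0.03,"ty":0.07,"tz":1.0,"claw":1.3},{"rx":0,"ry":0,"rz":0,"tx":0.03,"ty":0.07,"tz":1.1,"claw":1.3},{"rx":0,"ry":0,"rz":0,"tx":0.03,"ty":0.07,"tz":1.2,"claw":1.3},{"rx":0,"ry":0,"rz":0,"tx":0.03,"ty":0.07,"tz":1.3,"claw":1.3},{"rx":0,"ry":0,"rz":0,"tx":0.03,"ty":0.07,"tz":1.4,"claw":1.3},{"rx":0,"ry":0,"rz":0,"tx":0.03,"ty":0.07,"tz":1.5,"claw":1.3},{"rx":0,"ry":0,"rz":0,"tx":0.03,"ty":0.07,"tz":1.5,"claw":1.3},{"rx":0,"ry":0,"rz":0,"tx":0.03,"ty":0.07,"tz":1.5,"claw":1.3}]'

```text
time: 12.72
eef_pos: [0.6217, 0.2143, 0.0503]
ee_rot: [[-1.0, -0.0, -0.0], [-0.0, 1.0, -0.0], [0.0, -0.0, -1.0]]
ft_force: [-0.1, -0.3, -0.3]
finger_gap: 0.0143
grasp_force: 29.5
```

Emit:
apply_moves --commands '[{"rx":0,"ry":0,"rz":0,"tx":0,"ty":0,"tz":0.1,"claw":1.3},{"rx":0,"ry":0,"rz":0,"tx":0,"ty":0,"tz":0.2,"claw":1.3},{"rx":0,"ry":0,"rz":0,"tx":0,"ty":0,"tz":0.25,"claw":1.3},{"rx":0,"ry":0,"rz":0,"tx":0,"ty":0,"tz":0.25,"claw":1.3},{"rx":0,"ry":0,"rz":0,"tx":0,"ty":0,"tz":0.25,"claw":1.3}]'

```text
time: 13.13
eef_pos: [0.6217, 0.2142, 0.0479]
ee_rot: [[-1.0, -0.0, -0.0], [-0.0, 1.0, -0.0], [0.0, -0.0, -1.0]]
ft_force: [-0.6, 0.9, -0.0]
finger_gap: 0.014
grasp_force: 29.5
```

Run:
```python
from h import *
im,d=read_camera("side");cv2.imwrite("pics/s4.png",cv2.resize(im[270:350,150:250],(750,600),interpolation=cv2.INTER_CUBIC))
s=read_state();print(s["eef_pos"],s["ft_force"],s["finger_gap"],s["grasp_force"])
```

```text
[0.6217756  0.2142546  0.04791566] [ 0.95058801  0.5192549  -0.35646082] 0.014083370624480299 29.467989820986986
```

View pics/s4.png

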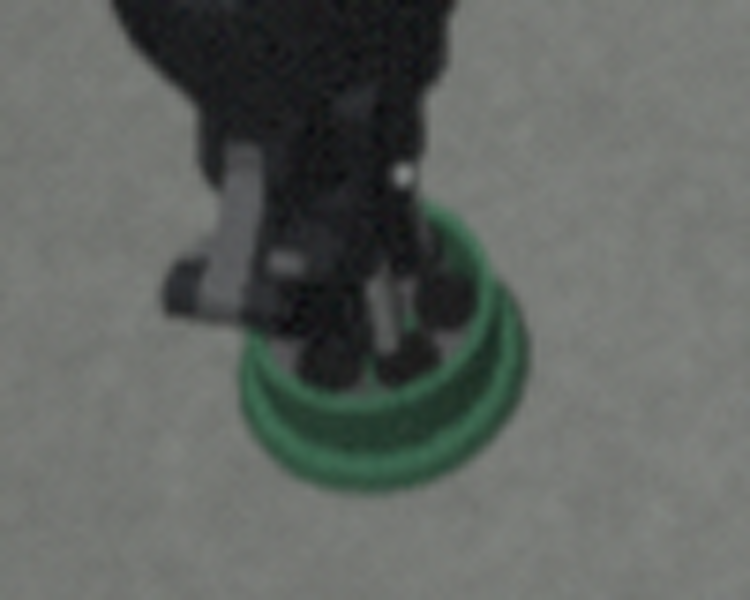

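No contact force, and the cutter sits between the others in the gap (385,320). Releasing now.

Emit:
apply_moves --commands '[{"rx":0,"ry":0,"rz":0,"tx":0,"ty":0,"tz":0,"claw":1.8},{"rx":0,"ry":0,"rz":0,"tx":0,"ty":0,"tz":0,"claw":2.4},{"rx":0,"ry":0,"rz":0,"tx":0,"ty":0,"tz":0,"claw":2.8},{"rx":0,"ry":0,"rz":0,"tx":0,"ty":0,"tz":0,"claw":2.8},{"rx":0,"ry":0,"rz":0,"tx":0,"ty":0,"tz":-2,"claw":2.8},{"rx":0,"ry":0,"rz":0,"tx":0,"ty":0,"tz":-5,"claw":4},{"rx":0,"ry":0,"rz":0,"tx":3,"ty":0.8,"tz":-6,"claw":6},{"rx":0,"ry":0,"rz":0,"tx":7,"ty":1.8,"tz":-6,"claw":7.8},{"rx":0,"ry":0,"rz":0,"tx":11,"ty":2.9,"tz":-6,"claw":7.8},{"rx":0,"ry":0,"rz":0,"tx":15,"ty":3.8,"tz":-6,"claw":7.8},{"rx":0,"ry":0,"rz":0,"tx":15.74,"ty":4.05,"tz":-6,"claw":7.8}]'

```text
time: 14.1
eef_pos: [0.4596, 0.2552, 0.1079]
ee_rot: [[-1.0, -0.002, -0.002], [-0.002, 1.0, -0.0], [0.002, -0.0, -1.0]]
ft_force: [0.4, -0.4, -1.1]
finger_gap: 0.0783
grasp_force: 0.0
```

Run:
```python
from h import *
im,d=read_camera("side");it,dt=read_camera("top")
a=cv2.resize(im[285:340,165:240],(409,300),interpolation=cv2.INTER_CUBIC);b=cv2.resize(it[130:175,145:206],(391,300),interpolation=cv2.INTER_CUBIC)
cv2.imwrite("pics/s5.png",cv2.hconcat([a,b]))
P=cloud("top",dt); q=P[(np.hypot(P[...,0]-.624,P[...,1]-.2139)<.006)]; print(np.nanmedian(q[:,2]),len(q))
q=P[abs(np.hypot(P[...,0]-.624,P[...,1]-.2139)-.0173)<.003]; print(np.nanpercentile(q[:,2],[20,50,80]))
print(read_state()["eef_pos"])
```

```text
0.02740841020990259 21
[0.02590846 0.02765279 0.02873051]
[0.46301329 0.25535977 0.10862882]
```

View pics/s5.png

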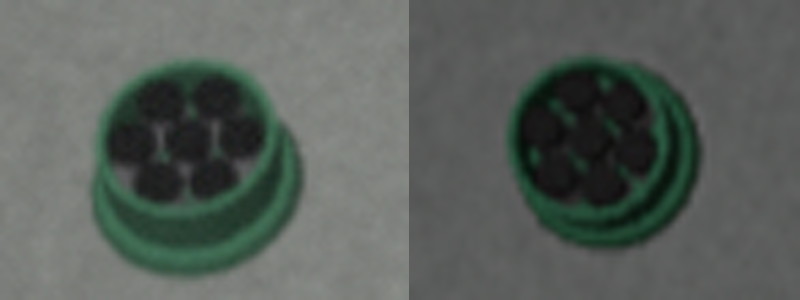

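Both views show seven black tops, with the middle one level with the ring (27.4 mm against 27.6 mm), so the cutter is home. Next is the yellow cup.

Emit:
apply_moves --commands '[{"rx":0,"ry":0,"rz":0,"tx":0,"ty":0,"tz":2.5,"claw":7.8},{"rx":0,"ry":0,"rz":0,"tx":0,"ty":0,"tz":5,"claw":7.8},{"rx":0,"ry":0,"rz":0,"tx":0,"ty":0,"tz":7.2,"claw":7.8},{"rx":0,"ry":0,"rz":0,"tx":0,"ty":0,"tz":8.3,"claw":7.8},{"rx":0,"ry":0,"rz":0,"tx":0,"ty":0,"tz":8.3,"claw":7.8},{"rx":0,"ry":0,"rz":0,"tx":0,"ty":0,"tz":8.3,"claw":7.4},{"rx":0,"ry":0,"rz":0,"tx":0,"ty":0,"tz":8.3,"claw":6.8},{"rx":0,"ry":0,"rz":0,"tx":0,"ty":0,"tz":8.3,"claw":6.4},{"rx":0,"ry":0,"rz":0,"tx":0,"ty":0,"tz":8.3,"claw":6.0},{"rx":0,"ry":0,"rz":0,"tx":0,"ty":0,"tz":8.3,"claw":5.7},{"rx":0,"ry":0,"rz":0,"tx":0,"ty":0,"tz":8.3,"claw":5.4},{"rx":0,"ry":0,"rz":0,"tx":0,"ty":0,"tz":8.3,"claw":5.4}]' --force 45

```text
time: 15.2
eef_pos: [0.4651, 0.255, 0.0264]
ee_rot: [[-1.0, -0.0, 0.002], [-0.0, 1.0, 0.001], [-0.002, 0.001, -1.0]]
ft_force: [-0.7, -1.8, 7.1]
finger_gap: 0.0568
grasp_force: 46.3
```

Emit:
apply_moves --commands '[{"rx":0,"ry":0,"rz":0,"tx":0,"ty":0,"tz":-1,"claw":5.4},{"rx":0,"ry":0,"rz":0,"tx":0,"ty":0,"tz":-3,"claw":5.4},{"rx":0,"ry":0,"rz":0,"tx":0,"ty":0,"tz":-5,"claw":5.4},{"rx":0,"ry":0,"rz":0,"tx":-1.5,"ty":-0.4,"tz":-6,"claw":5.4},{"rx":0,"ry":0,"rz":0,"tx":-3.8,"ty":-1,"tz":-6,"claw":5.4},{"rx":0,"ry":0,"rz":0,"tx":-6.2,"ty":-1.6,"tz":-6,"claw":5.4},{"rx":0,"ry":0,"rz":0,"tx":-8.6,"ty":-2.2,"tz":-6,"claw":5.4},{"rx":0,"ry":0,"rz":0,"tx":-11,"ty":-2.8,"tz":-6,"claw":5.4},{"rx":0,"ry":0,"rz":0,"tx":-13.2,"ty":-3.4,"tz":-6,"claw":5.4},{"rx":0,"ry":0,"rz":0,"tx":-14.8,"ty":-3.8,"tz":-6,"claw":5.4},{"rx":0,"ry":0,"rz":0,"tx":-15.6,"ty":-4.08,"tz":-6,"claw":5.4},{"rx":0,"ry":0,"rz":0,"tx":-15.8,"ty":-4.08,"tz":-6,"claw":5.4}]'

```text
time: 16.2
eef_pos: [0.6231, 0.2133, 0.0846]
ee_rot: [[-1.0, 0.001, -0.001], [0.001, 1.0, -0.0], [0.001, -0.0, -1.0]]
ft_force: [-0.2, -0.7, -3.3]
finger_gap: 0.0565
grasp_force: 49.1
```

Emit:
apply_moves --commands '[{"rx":0,"ry":0,"rz":0,"tx":0,"ty":0,"tz":0,"claw":5.4},{"rx":0,"ry":0,"rz":0,"tx":0,"ty":0,"tz":0,"claw":5.4},{"rx":0,"ry":0,"rz":0,"tx":0,"ty":0,"tz":0,"claw":5.4},{"rx":0,"ry":0,"rz":0,"tx":0,"ty":0,"tz":0,"claw":5.4}]'

```text
time: 16.53
eef_pos: [0.6217, 0.2144, 0.0853]
ee_rot: [[-1.0, -0.001, 0.0], [-0.001, 1.0, 0.0], [-0.0, 0.0, -1.0]]
ft_force: [-0.9, -0.5, -3.1]
finger_gap: 0.0565
grasp_force: 49.1
```

Run:
```python
from h import *
im,d=read_camera("side");cv2.imwrite("pics/s6.png",cv2.resize(im[240:340,140:260],(720,600),interpolation=cv2.INTER_CUBIC))
s=read_state();print(s["eef_pos"],s["ft_force"],s["finger_gap"],s["grasp_force"])
```

```text
[0.62178499 0.21433702 0.08527484] [-0.57046141  0.03925298 -3.21029173] 0.056556088721424924 49.13269400596619
```

View pics/s6.png

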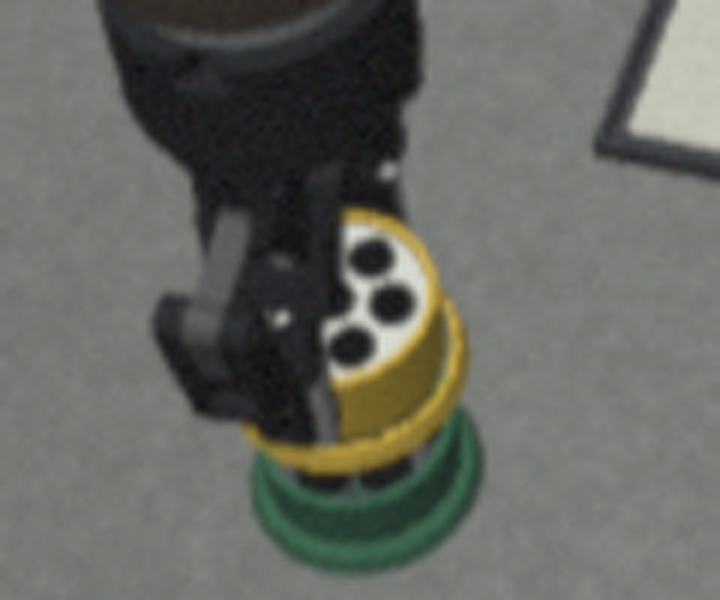

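Yellow cup is level in the grip, directly above the green one. Lowering it.

Emit:
apply_moves --commands '[{"rx":0,"ry":0,"rz":0,"tx":-0.02,"ty":-0.03,"tz":1,"claw":5.4},{"rx":0,"ry":0,"rz":0,"tx":-0.02,"ty":-0.03,"tz":1.8,"claw":5.4},{"rx":0,"ry":0,"rz":0,"tx":-0.02,"ty":-0.03,"tz":2.4,"claw":5.4},{"rx":0,"ry":0,"rz":0,"tx":-0.02,"ty":-0.03,"tz":2.8,"claw":5.4},{"rx":0,"ry":0,"rz":0,"tx":-0.02,"ty":-0.03,"tz":3.0,"claw":5.4},{"rx":0,"ry":0,"rz":0,"tx":-0.02,"ty":-0.03,"tz":3.2,"claw":5.4},{"rx":0,"ry":0,"rz":0,"tx":-0.02,"ty":-0.03,"tz":3.4,"claw":5.4},{"rx":0,"ry":0,"rz":0,"tx":-0.02,"ty":-0.03,"tz":3.5,"claw":5.4},{"rx":0,"ry":0,"rz":0,"tx":-0.02,"ty":-0.03,"tz":3.6,"claw":5.4},{"rx":0,"ry":0,"rz":0,"tx":-0.02,"ty":-0.03,"tz":3.7,"claw":5.4},{"rx":0,"ry":0,"rz":0,"tx":-0.02,"ty":-0.03,"tz":3.7,"claw":5.4},{"rx":0,"ry":0,"rz":0,"tx":-0.02,"ty":-0.03,"tz":3.7,"claw":5.4}]'

```text
time: 17.58
eef_pos: [0.6227, 0.2137, 0.0486]
ee_rot: [[-1.0, -0.0, 0.001], [-0.0, 1.0, 0.0], [-0.001, 0.0, -1.0]]
ft_force: [-1.7, -1.1, 2.9]
finger_gap: 0.0564
grasp_force: 49.7
```

Emit:
apply_moves --commands '[{"rx":0,"ry":0,"rz":0,"tx":0,"ty":0,"tz":0.15,"claw":5.4},{"rx":0,"ry":0,"rz":0,"tx":0,"ty":0,"tz":0.1,"claw":6.0},{"rx":0,"ry":0,"rz":0,"tx":0,"ty":0,"tz":0,"claw":6.8},{"rx":0,"ry":0,"rz":0,"tx":0,"ty":0,"tz":0,"claw":7.8},{"rx":0,"ry":0,"rz":0,"tx":0,"ty":0,"tz":0,"claw":7.8},{"rx":0,"ry":0,"rz":0,"tx":0,"ty":0,"tz":-3,"claw":7.8},{"rx":0,"ry":0,"rz":0,"tx":0,"ty":0,"tz":-6.5,"claw":7.8},{"rx":0,"ry":0,"rz":0,"tx":-0.5,"ty":-3,"tz":-7.5,"claw":7.8},{"rx":0,"ry":0,"rz":0,"tx":-1.3,"ty":-7,"tz":-7.5,"claw":7.8},{"rx":0,"ry":0,"rz":0,"tx":-2,"ty":-11,"tz":-7.5,"claw":7.8},{"rx":0,"ry":0,"rz":0,"tx":-2.8,"ty":-15,"tz":-7.5,"claw":7.8},{"rx":0,"ry":0,"rz":0,"tx":-3.5,"ty":-19,"tz":-7.5,"claw":7.8}]'

```text
time: 18.58
eef_pos: [0.6578, 0.022, 0.123]
ee_rot: [[-1.0, -0.001, 0.0], [-0.001, 1.0, 0.0], [-0.0, 0.0, -1.0]]
ft_force: [1.3, 0.6, 0.2]
finger_gap: 0.0786
grasp_force: 0.0
```

```bash
cat > ck.py <<'E'
from h import *
import sys
def stack(tag,pic=True):
    out=[]
    for n in("top","side"):
        im,d=read_camera(n); P=cloud(n,d)
        k=np.hypot(P[...,0]-.6225,P[...,1]-.214)<.045
        T=P[k]; hi=np.nanpercentile(T[:,2],90)
        T=T[T[:,2]>hi-.006]; c,r=cv2.minEnclosingCircle(T[:,:2].astype(np.float32))
        A=np.c_[T[:,:2]-c,np.ones(len(T))]; g=np.linalg.lstsq(A,T[:,2],rcond=None)[0]
        print(n,"top z",round(hi,4),"c",np.round(c,4),"d",round(r*2e3,1),"tilt deg",np.round(np.degrees(g[:2]),1))
        u,v=project(n,[.6225,.214,.03])[0].astype(int)
        w=45; out.append(cv2.resize(im[v-w:v+w-10,max(u-w,0):u+w],(400,356),interpolation=cv2.INTER_CUBIC))
    if pic: cv2.imwrite(f"pics/{tag}.png",cv2.hconcat(out))
    s=read_state();print(s["eef_pos"],s["ft_force"])
if __name__=="__main__": stack(sys.argv[1])
E
python3 ck.py k1
```

```text
top top z 0.0567 c [0.6236 0.2137] d 58.5 tilt deg [0.1 0.3]
side top z 0.0544 c [0.6214 0.2138] d 60.4 tilt deg [ 0.1 -0.2]
[0.65824015 0.01813153 0.12260355] [-0.54495308  0.5224262   0.05965906]
```

View pics/k1.png

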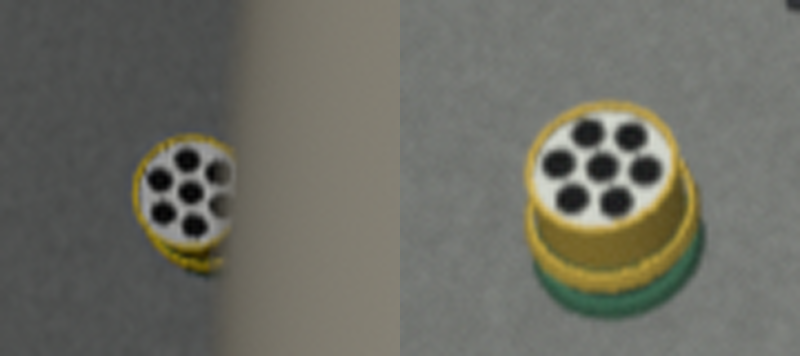

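Yellow is fully seated and level: rim at about 56 mm as expected, tilt under 0.3°. Next is the blue cup.

Emit:
apply_moves --commands '[{"rx":0,"ry":0,"rz":0,"tx":-0.76,"ty":-4,"tz":2,"claw":7.8},{"rx":0,"ry":0,"rz":0,"tx":-0.76,"ty":-4,"tz":4,"claw":7.8},{"rx":0,"ry":0,"rz":0,"tx":-0.76,"ty":-4,"tz":6,"claw":7.8},{"rx":0,"ry":0,"rz":0,"tx":-0.76,"ty":-4,"tz":6,"claw":7.8},{"rx":0,"ry":0,"rz":0,"tx":-0.76,"ty":-4,"tz":6,"claw":7.8}]'

```text
time: 19.1
eef_pos: [0.6644, -0.016, 0.0619]
ee_rot: [[-1.0, -0.0, -0.003], [-0.0, 1.0, 0.0], [0.003, 0.0, -1.0]]
ft_force: [0.7, 0.1, 0.3]
finger_gap: 0.0784
grasp_force: 0.0
```

Emit:
apply_moves --commands '[{"rx":0,"ry":0,"rz":0,"tx":0,"ty":0,"tz":1.5,"claw":7.8},{"rx":0,"ry":0,"rz":0,"tx":0,"ty":0,"tz":3,"claw":7.8},{"rx":0,"ry":0,"rz":0,"tx":0,"ty":0,"tz":3.8,"claw":7.8},{"rx":0,"ry":0,"rz":0,"tx":0,"ty":0,"tz":3.8,"claw":7.8},{"rx":0,"ry":0,"rz":0,"tx":0,"ty":0,"tz":3.8,"claw":7.4},{"rx":0,"ry":0,"rz":0,"tx":0,"ty":0,"tz":3.8,"claw":6.8},{"rx":0,"ry":0,"rz":0,"tx":0,"ty":0,"tz":3.8,"claw":6.4},{"rx":0,"ry":0,"rz":0,"tx":0,"ty":0,"tz":3.8,"claw":6.0},{"rx":0,"ry":0,"rz":0,"tx":0,"ty":0,"tz":3.8,"claw":5.7},{"rx":0,"ry":0,"rz":0,"tx":0,"ty":0,"tz":3.8,"claw":5.4},{"rx":0,"ry":0,"rz":0,"tx":0,"ty":0,"tz":3.8,"claw":5.4},{"rx":0,"ry":0,"rz":0,"tx":0,"ty":0,"tz":3.8,"claw":5.4}]' --force 45

```text
time: 20.1
eef_pos: [0.6657, -0.0162, 0.0262]
ee_rot: [[-1.0, -0.0, 0.002], [-0.0, 1.0, 0.0], [-0.002, 0.0, -1.0]]
ft_force: [-1.8, 0.6, 5.5]
finger_gap: 0.0564
grasp_force: 46.7
```

Emit:
apply_moves --commands '[{"rx":0,"ry":0,"rz":0,"tx":0,"ty":0,"tz":-1.5,"claw":5.4},{"rx":0,"ry":0,"rz":0,"tx":0,"ty":0,"tz":-4,"claw":5.4},{"rx":0,"ry":0,"rz":0,"tx":0,"ty":0,"tz":-6.5,"claw":5.4},{"rx":0,"ry":0,"rz":0,"tx":0.3,"ty":1.5,"tz":-8,"claw":5.4},{"rx":0,"ry":0,"rz":0,"tx":0.8,"ty":4.5,"tz":-8,"claw":5.4},{"rx":0,"ry":0,"rz":0,"tx":1.4,"ty":7.7,"tz":-8,"claw":5.4},{"rx":0,"ry":0,"rz":0,"tx":2.0,"ty":11,"tz":-8,"claw":5.4},{"rx":0,"ry":0,"rz":0,"tx":2.6,"ty":14.2,"tz":-8,"claw":5.4},{"rx":0,"ry":0,"rz":0,"tx":3.2,"ty":17.4,"tz":-8,"claw":5.4},{"rx":0,"ry":0,"rz":0,"tx":3.7,"ty":20.2,"tz":-8,"claw":5.4},{"rx":0,"ry":0,"rz":0,"tx":4.1,"ty":22.2,"tz":-8,"claw":5.4},{"rx":0,"ry":0,"rz":0,"tx":4.23,"ty":23.0,"tz":-8,"claw":5.4}]'

```text
time: 21.1
eef_pos: [0.6218, 0.2165, 0.1045]
ee_rot: [[-1.0, -0.003, -0.001], [-0.003, 1.0, 0.0], [0.001, 0.0, -1.0]]
ft_force: [0.3, 0.5, -2.7]
finger_gap: 0.0563
grasp_force: 49.2
```

Emit:
apply_moves --commands '[{"rx":0,"ry":0,"rz":0,"tx":0,"ty":0,"tz":0,"claw":5.4},{"rx":0,"ry":0,"rz":0,"tx":0,"ty":0,"tz":0,"claw":5.4},{"rx":0,"ry":0,"rz":0,"tx":0,"ty":0,"tz":0,"claw":5.4},{"rx":0,"ry":0,"rz":0,"tx":0,"ty":0,"tz":0,"claw":5.4},{"rx":0,"ry":0,"rz":0,"tx":0,"ty":0,"tz":0,"claw":5.4},{"rx":0,"ry":0,"rz":0,"tx":0,"ty":0,"tz":0,"claw":5.4}]'

```text
time: 21.6
eef_pos: [0.6231, 0.2127, 0.1049]
ee_rot: [[-1.0, 0.001, 0.0], [0.001, 1.0, -0.0], [-0.0, -0.0, -1.0]]
ft_force: [-0.0, -0.7, -3.3]
finger_gap: 0.0566
grasp_force: 49.2
```

Run:
```python
from h import *
im,d=read_camera("side");cv2.imwrite("pics/s7.png",cv2.resize(im[220:340,130:270],(700,600),interpolation=cv2.INTER_CUBIC))
s=read_state();print(s["eef_pos"],s["ft_force"],s["finger_gap"],s["grasp_force"])
```

```text
[0.62306058 0.21295617 0.10495264] [ 0.05805236 -0.97131368 -3.2490617 ] 0.05659764973007915 49.17283594608307
```

View pics/s7.png

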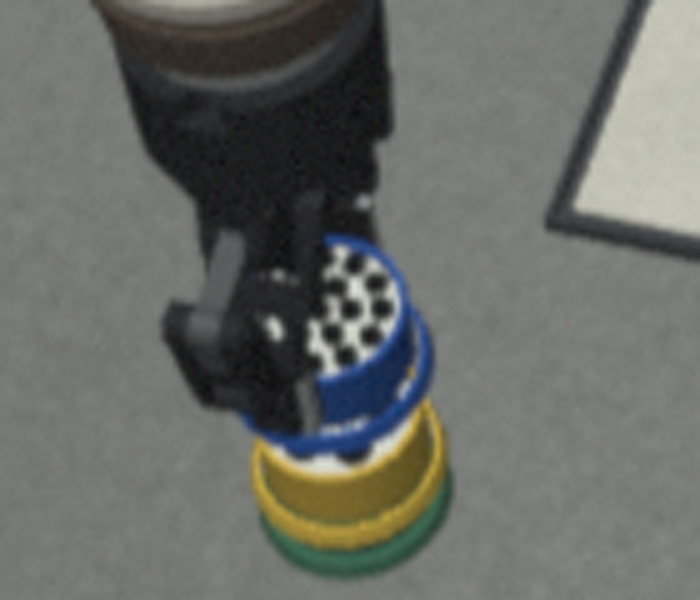

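Blue cup is level above yellow. Lowering it.

Emit:
apply_moves --commands '[{"rx":0,"ry":0,"rz":0,"tx":0.02,"ty":0.02,"tz":0.7,"claw":5.4},{"rx":0,"ry":0,"rz":0,"tx":0.02,"ty":0.02,"tz":1.3,"claw":5.4},{"rx":0,"ry":0,"rz":0,"tx":0.02,"ty":0.02,"tz":1.8,"claw":5.4},{"rx":0,"ry":0,"rz":0,"tx":0.02,"ty":0.02,"tz":2.1,"claw":5.4},{"rx":0,"ry":0,"rz":0,"tx":0.02,"ty":0.02,"tz":2.3,"claw":5.4},{"rx":0,"ry":0,"rz":0,"tx":0.02,"ty":0.02,"tz":2.5,"claw":5.4},{"rx":0,"ry":0,"rz":0,"tx":0.02,"ty":0.02,"tz":2.7,"claw":5.4},{"rx":0,"ry":0,"rz":0,"tx":0.02,"ty":0.02,"tz":2.8,"claw":5.4},{"rx":0,"ry":0,"rz":0,"tx":0.02,"ty":0.02,"tz":2.9,"claw":5.4},{"rx":0,"ry":0,"rz":0,"tx":0.02,"ty":0.02,"tz":3.0,"claw":5.4},{"rx":0,"ry":0,"rz":0,"tx":0.02,"ty":0.02,"tz":3.05,"claw":5.4},{"rx":0,"ry":0,"rz":0,"tx":0.02,"ty":0.02,"tz":3.05,"claw":5.4}]'

```text
time: 22.65
eef_pos: [0.6228, 0.2139, 0.0753]
ee_rot: [[-1.0, -0.0, 0.001], [-0.0, 1.0, 0.0], [-0.001, 0.0, -1.0]]
ft_force: [-2.0, -0.7, 4.6]
finger_gap: 0.0565
grasp_force: 50.0
```

Emit:
apply_moves --commands '[{"rx":0,"ry":0,"rz":0,"tx":0,"ty":0,"tz":0.12,"claw":5.4},{"rx":0,"ry":0,"rz":0,"tx":0,"ty":0,"tz":0.1,"claw":6.0},{"rx":0,"ry":0,"rz":0,"tx":0,"ty":0,"tz":0,"claw":6.8},{"rx":0,"ry":0,"rz":0,"tx":0,"ty":0,"tz":0,"claw":7.8},{"rx":0,"ry":0,"rz":0,"tx":0,"ty":0,"tz":0,"claw":7.8},{"rx":0,"ry":0,"rz":0,"tx":0,"ty":0,"tz":-3,"claw":7.8},{"rx":0,"ry":0,"rz":0,"tx":0,"ty":0,"tz":-6.5,"claw":7.8},{"rx":0,"ry":0,"rz":0,"tx":1.2,"ty":-3,"tz":-7.5,"claw":6},{"rx":0,"ry":0,"rz":0,"tx":2.6,"ty":-6.8,"tz":-7.5,"claw":5},{"rx":0,"ry":0,"rz":0,"tx":4.1,"ty":-10.6,"tz":-7.5,"claw":4.2},{"rx":0,"ry":0,"rz":0,"tx":5.5,"ty":-14.4,"tz":-7.5,"claw":4.2},{"rx":0,"ry":0,"rz":0,"tx":7,"ty":-18.2,"tz":-7.5,"claw":4.2}]'

```text
time: 23.65
eef_pos: [0.5519, 0.0305, 0.1493]
ee_rot: [[-1.0, -0.001, 0.0], [-0.001, 1.0, -0.0], [-0.0, -0.0, -1.0]]
ft_force: [1.3, -0.1, 0.6]
finger_gap: 0.042
grasp_force: 0.0
```

```bash
python3 ck.py k2
```

```text
top top z 0.0844 c [0.6205 0.2411] d 19.7 tilt deg [  6.6 -49.8]
side top z 0.0812 c [0.6205 0.2143] d 60.3 tilt deg [ 0.2 -0.1]
[0.55109422 0.0276394  0.14988714] [1.26904809 0.65885134 0.29054716]
```

View pics/k2.png

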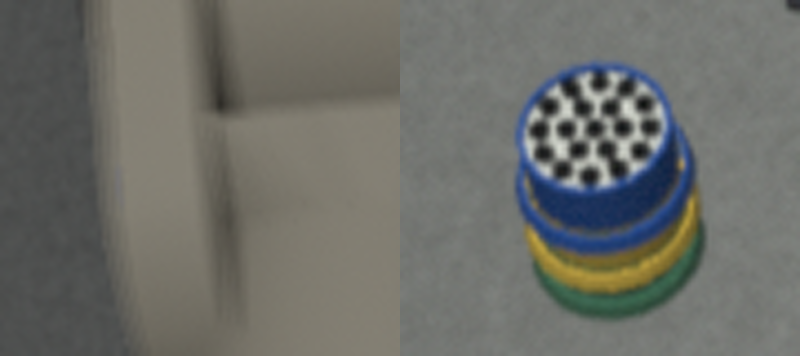

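Blue is fully seated and level. Next is the lid.

Emit:
apply_moves --commands '[{"rx":0,"ry":0,"rz":0,"tx":1.4,"ty":-3.8,"tz":0,"claw":4.2},{"rx":0,"ry":0,"rz":0,"tx":2.8,"ty":-7.5,"tz":0,"claw":4.2},{"rx":0,"ry":0,"rz":0,"tx":4.3,"ty":-11.2,"tz":0,"claw":4.2},{"rx":0,"ry":0,"rz":0,"tx":5.7,"ty":-14.9,"tz":0,"claw":4.2},{"rx":0,"ry":0,"rz":0,"tx":7.1,"ty":-18.6,"tz":0,"claw":4.2},{"rx":0,"ry":0,"rz":0,"tx":8.5,"ty":-22.2,"tz":2,"claw":4.2},{"rx":0,"ry":0,"rz":0,"tx":9.8,"ty":-25.5,"tz":4,"claw":4.2},{"rx":0,"ry":0,"rz":0,"tx":10.7,"ty":-27.9,"tz":6,"claw":4.2},{"rx":0,"ry":0,"rz":0,"tx":10.95,"ty":-28.6,"tz":6,"claw":4.2},{"rx":0,"ry":0,"rz":0,"tx":10.95,"ty":-28.6,"tz":6,"claw":4.2},{"rx":0,"ry":0,"rz":0,"tx":10.95,"ty":-28.6,"tz":6,"claw":4.2},{"rx":0,"ry":0,"rz":0,"tx":10.95,"ty":-28.6,"tz":6,"claw":4.2}]'

```text
time: 24.75
eef_pos: [0.4444, -0.2534, 0.0905]
ee_rot: [[-1.0, -0.001, 0.001], [-0.001, 1.0, -0.0], [-0.001, -0.0, -1.0]]
ft_force: [-0.1, -0.3, 1.2]
finger_gap: 0.0418
grasp_force: 0.0
```

Run:
```python
from h import *
it,d=read_camera("top"); P=cloud("top",d)
print(read_state()["eef_pos"])
k=np.hypot(P[...,0]-.6243,P[...,1]-.2139)<.045;T=P[k];hi=np.nanpercentile(T[:,2],90);T=T[T[:,2]>hi-.006]
print("stack",hi,cv2.minEnclosingCircle(T[:,:2].astype(np.float32)))
```

```text
[ 0.44443494 -0.25332837  0.09053588]
stack 0.08300379185151799 ((0.6226837038993835, 0.21366716921329498), 0.029450928792357445)
```

Emit:
apply_moves --commands '[{"rx":0,"ry":0,"rz":0,"tx":0.07,"ty":-0.05,"tz":2,"claw":4.2},{"rx":0,"ry":0,"rz":0,"tx":0.07,"ty":-0.05,"tz":4,"claw":4.2},{"rx":0,"ry":0,"rz":0,"tx":0.07,"ty":-0.05,"tz":5.2,"claw":4.2},{"rx":0,"ry":0,"rz":0,"tx":0.07,"ty":-0.05,"tz":5.4,"claw":4.2},{"rx":0,"ry":0,"rz":0,"tx":0.07,"ty":-0.05,"tz":5.4,"claw":4.2},{"rx":0,"ry":0,"rz":0,"tx":0.07,"ty":-0.05,"tz":5.4,"claw":3.4},{"rx":0,"ry":0,"rz":0,"tx":0.07,"ty":-0.05,"tz":5.4,"claw":2.9},{"rx":0,"ry":0,"rz":0,"tx":0.07,"ty":-0.05,"tz":5.4,"claw":2.6},{"rx":0,"ry":0,"rz":0,"tx":0.07,"ty":-0.05,"tz":5.4,"claw":2.3},{"rx":0,"ry":0,"rz":0,"tx":0.07,"ty":-0.05,"tz":5.4,"claw":2.0},{"rx":0,"ry":0,"rz":0,"tx":0.07,"ty":-0.05,"tz":5.4,"claw":2.0},{"rx":0,"ry":0,"rz":0,"tx":0.07,"ty":-0.05,"tz":5.4,"claw":2.0}]' --force 35

```text
time: 25.8
eef_pos: [0.443, -0.2549, 0.0363]
ee_rot: [[-1.0, -0.0, 0.001], [-0.0, 1.0, -0.001], [-0.001, -0.001, -1.0]]
ft_force: [-0.7, 1.4, 6.1]
finger_gap: 0.022
grasp_force: 34.2
```

Emit:
apply_moves --commands '[{"rx":0,"ry":0,"rz":0,"tx":0,"ty":0,"tz":-2,"claw":2.0},{"rx":0,"ry":0,"rz":0,"tx":0,"ty":0,"tz":-5,"claw":2.0},{"rx":0,"ry":0,"rz":0,"tx":0,"ty":0,"tz":-8,"claw":2.0},{"rx":0,"ry":0,"rz":0,"tx":-0.7,"ty":2,"tz":-11,"claw":2.0},{"rx":0,"ry":0,"rz":0,"tx":-1.9,"ty":5,"tz":-11,"claw":2.0},{"rx":0,"ry":0,"rz":0,"tx":-3.2,"ty":8.5,"tz":-11,"claw":2.0},{"rx":0,"ry":0,"rz":0,"tx":-4.6,"ty":12,"tz":-11,"claw":2.0},{"rx":0,"ry":0,"rz":0,"tx":-5.9,"ty":15.5,"tz":-11,"claw":2.0},{"rx":0,"ry":0,"rz":0,"tx":-7.3,"ty":19,"tz":-11,"claw":2.0},{"rx":0,"ry":0,"rz":0,"tx":-8.6,"ty":22.5,"tz":-11,"claw":2.0},{"rx":0,"ry":0,"rz":0,"tx":-9.9,"ty":26,"tz":-11,"claw":2.0},{"rx":0,"ry":0,"rz":0,"tx":-11.3,"ty":29.5,"tz":-11,"claw":2.0}]'

```text
time: 26.8
eef_pos: [0.5556, 0.0422, 0.1454]
ee_rot: [[-1.0, -0.0, -0.0], [-0.0, 1.0, -0.0], [0.0, -0.0, -1.0]]
ft_force: [1.2, -0.3, -1.4]
finger_gap: 0.0213
grasp_force: 34.6
```

Emit:
apply_moves --commands '[{"rx":0,"ry":0,"rz":0,"tx":-1.3,"ty":3.4,"tz":0,"claw":2.0},{"rx":0,"ry":0,"rz":0,"tx":-2.6,"ty":6.8,"tz":0,"claw":2.0},{"rx":0,"ry":0,"rz":0,"tx":-3.9,"ty":10.2,"tz":0,"claw":2.0},{"rx":0,"ry":0,"rz":0,"tx":-5.1,"ty":13.3,"tz":0,"claw":2.0},{"rx":0,"ry":0,"rz":0,"tx":-6,"ty":15.7,"tz":0,"claw":2.0},{"rx":0,"ry":0,"rz":0,"tx":-6.5,"ty":17.0,"tz":0,"claw":2.0},{"rx":0,"ry":0,"rz":0,"tx":-6.62,"ty":17.38,"tz":0,"claw":2.0},{"rx":0,"ry":0,"rz":0,"tx":-6.62,"ty":17.38,"tz":0,"claw":2.0},{"rx":0,"ry":0,"rz":0,"tx":-6.62,"ty":17.38,"tz":0,"claw":2.0},{"rx":0,"ry":0,"rz":0,"tx":-6.62,"ty":17.38,"tz":0,"claw":2.0},{"rx":0,"ry":0,"rz":0,"tx":-6.62,"ty":17.38,"tz":0,"claw":2.0},{"rx":0,"ry":0,"rz":0,"tx":-6.62,"ty":17.38,"tz":0,"claw":2.0}]'

```text
time: 27.8
eef_pos: [0.6216, 0.2132, 0.1458]
ee_rot: [[-1.0, 0.001, 0.0], [0.001, 1.0, 0.0], [-0.0, 0.0, -1.0]]
ft_force: [0.1, 0.4, 0.0]
finger_gap: 0.0212
grasp_force: 34.6
```

Run:
```python
from h import *
im,d=read_camera("side");cv2.imwrite("pics/s8.png",cv2.resize(im[190:340,115:285],(680,600),interpolation=cv2.INTER_CUBIC))
s=read_state();print(s["eef_pos"],s["ft_force"],s["finger_gap"],s["grasp_force"])
```

```text
[0.62165519 0.21340142 0.14580776] [ 0.16616872  0.72187491 -1.18224767] 0.021373200722905814 34.62509815602971
```

View pics/s8.png

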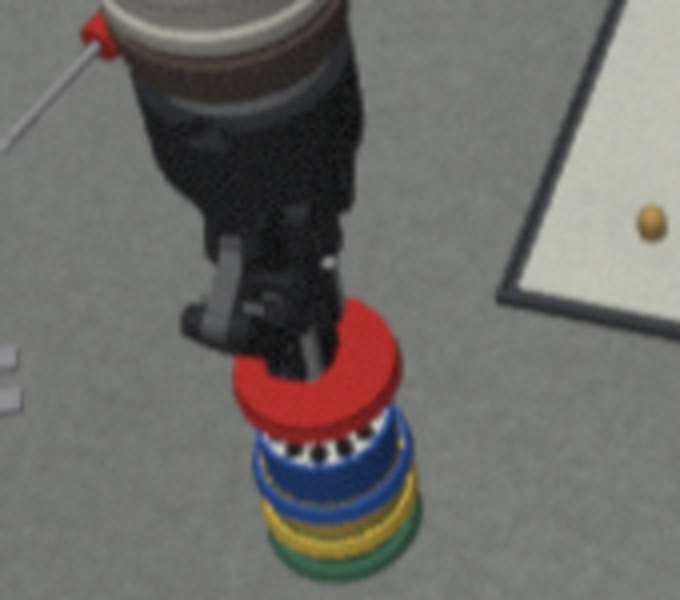

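Lid is level above the stack. Lowering it.

Emit:
apply_moves --commands '[{"rx":0,"ry":0,"rz":0,"tx":-0.04,"ty":0.03,"tz":0.8,"claw":2.0},{"rx":0,"ry":0,"rz":0,"tx":-0.04,"ty":0.03,"tz":1.5,"claw":2.0},{"rx":0,"ry":0,"rz":0,"tx":-0.04,"ty":0.03,"tz":2.0,"claw":2.0},{"rx":0,"ry":0,"rz":0,"tx":-0.04,"ty":0.03,"tz":2.4,"claw":2.0},{"rx":0,"ry":0,"rz":0,"tx":-0.04,"ty":0.03,"tz":2.6,"claw":2.0},{"rx":0,"ry":0,"rz":0,"tx":-0.04,"ty":0.03,"tz":2.8,"claw":2.0},{"rx":0,"ry":0,"rz":0,"tx":-0.04,"ty":0.03,"tz":3.0,"claw":2.0},{"rx":0,"ry":0,"rz":0,"tx":-0.04,"ty":0.03,"tz":3.1,"claw":2.0},{"rx":0,"ry":0,"rz":0,"tx":-0.04,"ty":0.03,"tz":3.2,"claw":2.0},{"rx":0,"ry":0,"rz":0,"tx":-0.04,"ty":0.03,"tz":3.3,"claw":2.0},{"rx":0,"ry":0,"rz":0,"tx":-0.04,"ty":0.03,"tz":3.4,"claw":2.0},{"rx":0,"ry":0,"rz":0,"tx":-0.04,"ty":0.03,"tz":3.4,"claw":2.0}]'

```text
time: 28.85
eef_pos: [0.6222, 0.2145, 0.1124]
ee_rot: [[-1.0, -0.0, 0.001], [-0.0, 1.0, 0.0], [-0.001, 0.0, -1.0]]
ft_force: [-1.3, -0.7, 5.1]
finger_gap: 0.0212
grasp_force: 35.1
```

Contact is at the seated height (112.4 mm, expected 112.3 mm). Releasing and backing off.

Emit:
apply_moves --commands '[{"rx":0,"ry":0,"rz":0,"tx":0,"ty":0,"tz":0.1,"claw":2.0},{"rx":0,"ry":0,"rz":0,"tx":0,"ty":0,"tz":0,"claw":2.6},{"rx":0,"ry":0,"rz":0,"tx":0,"ty":0,"tz":0,"claw":3.4},{"rx":0,"ry":0,"rz":0,"tx":0,"ty":0,"tz":0,"claw":4.2},{"rx":0,"ry":0,"rz":0,"tx":0,"ty":0,"tz":0,"claw":4.2},{"rx":0,"ry":0,"rz":0,"tx":0,"ty":0,"tz":-3,"claw":4.2},{"rx":0,"ry":0,"rz":0,"tx":0,"ty":0,"tz":-6.5,"claw":4.2},{"rx":0,"ry":0,"rz":0,"tx":3,"ty":-3,"tz":-8,"claw":4.2},{"rx":0,"ry":0,"rz":0,"tx":6,"ty":-6,"tz":-8,"claw":4.2},{"rx":0,"ry":0,"rz":0,"tx":9,"ty":-9,"tz":-8,"claw":4.2},{"rx":0,"ry":0,"rz":0,"tx":12,"ty":-12,"tz":-8,"claw":4.2},{"rx":0,"ry":0,"rz":0,"tx":15,"ty":-15,"tz":-8,"claw":4.2}]'

```text
time: 29.85
eef_pos: [0.4749, 0.0678, 0.191]
ee_rot: [[-1.0, -0.001, -0.0], [-0.001, 1.0, -0.0], [0.0, -0.0, -1.0]]
ft_force: [0.3, -0.3, 0.6]
finger_gap: 0.0418
grasp_force: 0.0
```

Emit:
apply_moves --commands '[{"rx":0,"ry":0,"rz":0,"tx":3,"ty":-3,"tz":0,"claw":4.2},{"rx":0,"ry":0,"rz":0,"tx":6,"ty":-6,"tz":0,"claw":4.2},{"rx":0,"ry":0,"rz":0,"tx":9,"ty":-9,"tz":0,"claw":4.2},{"rx":0,"ry":0,"rz":0,"tx":9,"ty":-12,"tz":0,"claw":4.2},{"rx":0,"ry":0,"rz":0,"tx":9,"ty":-12,"tz":0,"claw":4.2},{"rx":0,"ry":0,"rz":0,"tx":9,"ty":-12,"tz":0,"claw":4.2}]'

```text
time: 30.35
eef_pos: [0.3862, -0.0524, 0.1916]
ee_rot: [[-1.0, 0.003, 0.001], [0.003, 1.0, -0.0], [-0.001, -0.0, -1.0]]
ft_force: [-0.6, -0.4, -0.5]
finger_gap: 0.042
grasp_force: 0.0
```

Run:
```python
from h import *
out=[]
for n,(r0,r1,c0,c1) in (("top",(100,260,110,430)),("side",(120,360,150,410))):
    im,d=read_camera(n);P=cloud(n,d);out.append(cv2.resize(im[r0:r1,c0:c1],(400,300),interpolation=cv2.INTER_AREA))
    R=np.hypot(P[...,0]-.622,P[...,1]-.214)
    for lo,hi_,nm in((.0,.012,"knob"),(.015,.036,"plate")):
        T=P[(R>lo)&(R<hi_)&(P[...,2]>.078)]
        if nm=="plate": T=T[T[:,2]<.095]
        c,r=cv2.minEnclosingCircle(T[:,:2].astype(np.float32)) 
        g=np.linalg.lstsq(np.c_[T[:,:2]-c,np.ones(len(T))],T[:,2],rcond=None)[0]
        print(n,nm,len(T),np.round(np.percentile(T[:,2],[50,95]),4),np.round(c,4),round(r*2e3,1),np.degrees(g[:2]).round(1))
cv2.imwrite("pics/fin.png",cv2.hconcat(out)); print(read_state()["eef_pos"])
```

```text
top knob 142 [0.1115 0.1146] [0.6221 0.2141] 23.7 [30.1 28.6]
top plate 585 [0.0866 0.0893] [0.6219 0.2137] 67.5 [1.6 1.4]
side knob 190 [0.1099 0.1128] [0.622 0.214] 24.0 [  4.6 -47. ]
side plate 818 [0.0851 0.0876] [0.6195 0.2155] 67.4 [ 0.6 -1.5]
[ 0.38669257 -0.05095757  0.19135429]
```

View pics/fin.png

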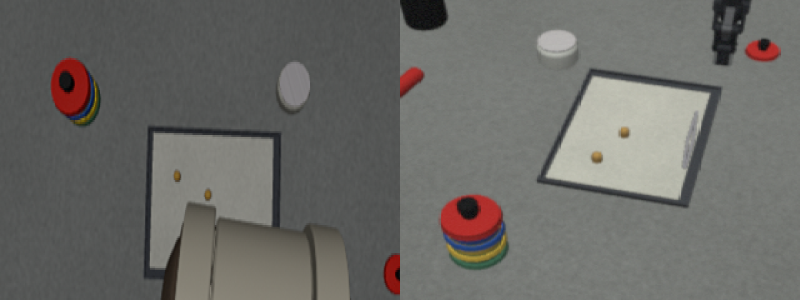

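The stack is complete: plate top at about 86–87 mm (87 expected), knob top at about 113 mm, with the buttons and flux tin undisturbed. Handing in.

```bash
python3 -c "
from bench import *
print(close_job())"
```

```text
the job is handed in; nothing more can be done
None
```

The job is handed in, with no verdict shown: the cutter is in the green cup's middle, yellow, blue and the red lid are stacked in order at their seated heights, and the flux tin and buttons were not touched.

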